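# Gauge two spacer bars and sort them

## Task

Check the two aluminium spacer bars in the sloping gap gauge, one at a time: keeping hold of the bar on edge, square to the sloping gauge and centred between its two brass cheeks, lower it between them right down to the floor if it will go, or until it stops on top of the cheeks, without forcing it. Stand a bar that went right down on edge in the green tray, and one that stopped on the cheeks on edge in the red tray, and sort the first bar before testing the second. Leave the cap, the swab box and the tape roll where they are.

Things in the scene. Friction and masses are not known exactly. Their poses are not given: they have to be found in the camera images.
- bar_1_mid (a point): one of two look-alike aluminium bars standing on edge, about 80 to 85 mm long (its y axis), 22 mm thick (x), 55 mm tall (z), 175 to 350 g, flat faces with two dark dots on each. The lengths are either 80 mm or 85 mm; which bar is which is to be found with the gauge. This point is the bar's centre, 27.5 mm above its underside
- bar_2_mid (a point): one of two look-alike aluminium bars standing on edge, about 80 to 85 mm long (its y axis), 22 mm thick (x), 55 mm tall (z), 175 to 350 g, flat faces with two dark dots on each. The lengths are either 80 mm or 85 mm; which bar is which is to be found with the gauge. This point is the bar's centre, 27.5 mm above its underside
- slot_gauge: gap gauge fixed on a stand, its floor sloping 30 degrees down to the left (+y): aluminium floor 60 mm (x) by 118 mm (y) between two brass cheeks 20 mm high, 10 mm thick, 44 mm long in x, 82.5 mm apart; channel open at both x ends. Origin: centre of the floor's top face, 43 mm above the worktop. z points square out of the floor (up, leaning 30 degrees to the left), y from cheek to cheek, x up the slope (about -y)
- gap_mouth (a point): middle of the gauge's mouth, level with the cheeks' tops, 20 mm out from the floor; axes as the gauge's. The cheeks' upper inner edges are rounded to 3 mm. An 80 mm bar goes down to the floor with 1.25 mm to spare at each end; an 85 mm bar stops on the cheeks, its underside 19 to 20 mm from the floor
- pass_tray: green low open tray fixed to the worktop, 100 mm (its x) by 140 mm (y) outside, 12 mm high, walls and floor 4 mm thick; origin at the centre of its underside. It changes places with the other tray. Between gauge and trays a vacuum chamber (170 mm high) and a microscope over it stand beyond x = 0.48 m: carry things round on the robot's side
- reject_tray: red low open tray fixed to the worktop, 100 mm (its x) by 140 mm (y) outside, 12 mm high, walls and floor 4 mm thick; origin at the centre of its underside. It changes places with the other tray. Between gauge and trays a vacuum chamber (170 mm high) and a microscope over it stand beyond x = 0.48 m: carry things round on the robot's side
- window_cap: bystander: round black-rimmed cap with a pale top, 61 mm across, 13 mm high, lying on the worktop; origin at its underside
- swab_box: bystander: white box of swabs with a blue top, 90 x 45 mm, 22 mm high, lying on the worktop; origin at its underside
- tape_roll: bystander: white roll of tape, 59 mm across, 18 mm high, lying flat; origin at its underside
There are look-alikes about, which are no part of the job. Leave any brown look-alike of the part that bears bar_2_mid alone.

How it is judged:
On the way, in this order (a step that is already met when the one before it is completed fails the run):
1. one bar is tried squarely in the gauge: right down on the floor (within 4 mm) if it is the 80 mm bar, down on the cheeks, pressing lightly on them, if it is the 85 mm bar (((z of bar_1_mid in the frame of slot_gauge between 0.02 and 0.0315 m and x of bar_1_mid in the frame of slot_gauge between -0.015 and 0.015 m and y of bar_1_mid in the frame of slot_gauge between -0.004 and 0.004 m and angle between the z axis of bar_1_mid and the z axis of slot_gauge, either way round below 0.12 rad and angle between the y axis of bar_1_mid and the y axis of slot_gauge, either way round below 0.12 rad) or (z of bar_2_mid in the frame of slot_gauge between 0.04 and 0.0515 m and x of bar_2_mid in the frame of slot_gauge between -0.015 and 0.015 m and y of bar_2_mid in the frame of slot_gauge between -0.006 and 0.006 m and angle between the z axis of bar_2_mid and the z axis of slot_gauge, either way round below 0.12 rad and angle between the y axis of bar_2_mid and the y axis of slot_gauge, either way round below 0.12 rad and contact force between slot_gauge and anything else above 0.5 N))), for 0.1 s.
2. the other bar is tried in the same way while the first already stands in its right tray ((((x of bar_1_mid in the frame of pass_tray between -0.036 and 0.036 m and y of bar_1_mid in the frame of pass_tray between -0.035 and 0.035 m and z of bar_1_mid in the frame of pass_tray between 0.024 and 0.037 m and angle between bar_1_mid's own z axis and vertical below 0.12 rad) and (z of bar_2_mid in the frame of slot_gauge between 0.04 and 0.0515 m and x of bar_2_mid in the frame of slot_gauge between -0.015 and 0.015 m and y of bar_2_mid in the frame of slot_gauge between -0.006 and 0.006 m and angle between the z axis of bar_2_mid and the z axis of slot_gauge, either way round below 0.12 rad and angle between the y axis of bar_2_mid and the y axis of slot_gauge, either way round below 0.12 rad and contact force between slot_gauge and anything else above 0.5 N)) or ((x of bar_2_mid in the frame of reject_tray between -0.036 and 0.036 m and y of bar_2_mid in the frame of reject_tray between -0.035 and 0.035 m and z of bar_2_mid in the frame of reject_tray between 0.024 and 0.037 m and angle between bar_2_mid's own z axis and vertical below 0.12 rad) and (z of bar_1_mid in the frame of slot_gauge between 0.02 and 0.0315 m and x of bar_1_mid in the frame of slot_gauge between -0.015 and 0.015 m and y of bar_1_mid in the frame of slot_gauge between -0.004 and 0.004 m and angle between the z axis of bar_1_mid and the z axis of slot_gauge, either way round below 0.12 rad and angle between the y axis of bar_1_mid and the y axis of slot_gauge, either way round below 0.12 rad)))), for 0.1 s.
At the end, for the whole second after the job is handed in: the bar that goes down in the gauge (80 mm) stands on edge (within 7 degrees) in the green tray and the bar that does not (85 mm) stands on edge in the red tray, each on the tray's floor with its centre within 35 mm of the tray's middle (x of bar_1_mid in the frame of pass_tray between -0.036 and 0.036 m and y of bar_1_mid in the frame of pass_tray between -0.035 and 0.035 m and z of bar_1_mid in the frame of pass_tray between 0.024 and 0.037 m and angle between each of bar_1_mid, bar_2_mid's own z axis and vertical below 0.12 rad and x of bar_2_mid in the frame of reject_tray between -0.036 and 0.036 m and y of bar_2_mid in the frame of reject_tray between -0.035 and 0.035 m and z of bar_2_mid in the frame of reject_tray between 0.024 and 0.037 m); the robot touches nothing.
It fails at once if a bar is forced into the gauge (more than 40 N) (contact force between slot_gauge and anything else above 40 N).
It fails at once if the cap, the swab box or the tape roll is moved by more than 30 mm (distance of any of window_cap, swab_box, tape_roll from where it was at the start of the episode above 0.03 m).
It also fails if it takes over 72 s, if anything falls off the work surface, if the arm or the gripper's body presses on something with over 40 N, if the wrist force passes 120 N, or if a joint passes its speed limit or range.

## Robot

A 6-joint arm with a two-finger parallel gripper is mounted at the origin on a cart in front of the work surface, level with it; the furniture and walls round the work are solid. World frame = base frame: x ahead of the robot, y to its left, z up, the work surface at z = 0. Lengths are in m, angles in rad, forces in N, time in s.
With the tool pointing down it reaches from about 0.35 to 0.8 m from the base axis. Payload 7.3 kg.
Tool frame: the origin (TCP) lies at the very end of the fingers, on their centre line; the grasp point (between the pads) lies 19 mm behind it; z points along the fingers, y is the line along which they close (so a half turn about z gives the same grasp; the last joint's range is limited). The gripper opens to 85 mm and grips with 20 to 120 N. Pads are 22 mm wide; open, the fingers measure 114 mm over their backs; the gripper's body (76 mm by 85 mm) begins 54 mm behind the grasp point. The pads swing forward as they close: fully open they stand 13 mm farther back than shut.
Start: joints at [1.015, 0.342, 1.524, -0, 1.275, -0.146], TCP at [0.209, 0.482, 0.231] pointing down, gripper open.
Joint ranges: [-2.53, 2.53], [-0.77, 2.02], [0.04, 2.7], [-1, 4.14], [0.28, 2.66], [-3.11, 3.11]. Speed limits (rad/s): [2.57, 2.57, 3.14, 3.14, 3.14, 3.14].

## Interface

Orientations are given as a unit quaternion [x, y, z, w].
In Python, from plant import r gives the robot as it stands.
- The arm moves only by the tool drive_tool, never from a script. Its argument "commands" is a list of rows, each an object with "jaw": the closure in counts, from 0 (fully open) to 255 (shut); "delta_pos": the shift along the tool's x, y, z in mm, a list of three; "angular": the turn, a rotation vector about the tool's x, y, z in degrees, a list of three. A call has 1 to 20 rows; each row is the pose to reach, as a shift and turn from the pose commanded when the call began, along the tool's axes at that moment; what a row does not reach only later rows make up. A row lasts 1/12 s, in which the tool goes at most 41.7 mm and 7.16 degrees, less where a joint would pass 70% of its speed; a pose out of reach is approached as far as the arm can. A call with a gripper value outside its range is refused whole. The fingers move at their own pace and stop on an object; "grip_force" is the grip in N (left out, the last holds). Time passes only in rows, so rows that repeat a pose let the fingers close. It gives the time, the measured TCP pose, the force, the opening and the grip force at its end, in the units of the state.
- r.get_state(): the state, without advancing time (a new reading comes with each control period).
- r.grab_frame(name): name is "side" or "top"; returns (picture, depth): 420x560x3 uint8, red, green, blue; 420x560 float32, m along the optical axis (not along the pixel's ray), 0 where there is no reading.
- r.camera_model(name): a dict with "K" (3x3 intrinsics, pixels), "D" ([k1, k2, p1, p2, k3] as OpenCV has them; the pictures are not rectified), "view" (4x4, takes a point from world to camera coordinates). Camera axes: x right, y down, z forward; pixel columns grow to the right and rows downward; lengths in m; the calibration is good to about 2 mm. A picture is of the moment at which its call begins. camera_model takes no time and is no camera call.
- r.finish_job(): hands the job in; it is judged then, once.
Trained networks look in the newest picture that a camera, given by its name, has taken for a name from the list of things; names that differ only in an ending like _2 or _b are one class to them, and where a whole thing is asked for, a point or a joint stands for the part that bears it (a point fixed in the world has none). Each returns a list of dicts, best first, with "confidence" (0 to 1); they miss things now and then, are a little off and sometimes report something else, mostly with a low value. They report only what shows in the picture. A call takes as long as a camera call. They do not tell look-alikes from the thing itself.
- r.regions_of(query, camera): "region" (420x560 bool, what is visible of it) and "extent" ([left, top, right, bottom] in pixels, round what is visible of it).
- r.tip_of(query, camera): "uv" ([column, row] in pixels: a listed point, or the origin of a listed thing).
The state is a dict: "clock": time; "joints": joint angles; "joint_velocities": joint speeds; "effort": joint torques, N m; "eef_pos": TCP position; "tool_rot": TCP orientation; "contact_force": force on the tool from outside, world axes, zero at the start; "wrist_torque": the same for the moment, N m; "width": finger opening in m; "grip_force": force on a finger pad.
Only numpy, scipy, OpenCV 4.12 (cv2) and the standard library are available. Lean on these libraries where they do the work, as an engineer would, in place of code of your own. Each camera call takes 0.05 s, during which the arm holds its last target. There are 200 camera calls.

## Working session

There is one attempt and no reset: what is moved stays moved. The work goes in short steps, Python scripts to look and compute and a tool call to move; the robot and the scene stay as the last step left them, time stands still between calls to the robot, and variables do not carry over. Pictures are saved under pics/ and viewed, at most 10 in all, crops included, and the job is handed in when it is done.

Besides the shell and the picture viewer there is one more tool, called after "Emit:" in YAML: its name, and indented under it one key for each argument. drive_tool: Moves the arm, as the interface text tells. Its arguments: {"type":"object","properties":{"commands":{"type":"array"},"grip_force":{"type":"number"}},"required":["commands"]}

```bash
mkdir -p pics; cat > h.py <<'E'
import numpy as np, cv2
from plant import r
from scipy.spatial.transform import Rotation as R
def cloud(cam,depth):
    m=r.camera_model(cam);K=np.array(m["K"]);D=np.array(m["D"]);V=np.array(m["view"])
    h,w=depth.shape;u,v=np.meshgrid(np.arange(w),np.arange(h))
    n=cv2.undistortPoints(np.stack([u,v],-1).reshape(-1,1,2).astype(np.float64),K,D).reshape(h,w,2)
    P=np.dstack([n*depth[...,None],depth])
    W=(P-V[:3,3])@V[:3,:3]
    W[depth==0]=np.nan
    return W
def proj(cam,p):
    m=r.camera_model(cam);V=np.array(m["view"])
    return cv2.projectPoints(np.atleast_2d(p).astype(float),cv2.Rodrigues(V[:3,:3])[0],V[:3,3],np.array(m["K"]),np.array(m["D"]))[0].reshape(-1,2)
E
python3 - <<'E'
from h import *
print(r.get_state())
for c in("top","side"):
    im,d=r.grab_frame(c);cv2.imwrite(f"pics/{c}0.png",im[...,::-1]);W=cloud(c,d)
    np.savez(f"{c}0.npz",im=im,d=d,W=W)
    for q in["bar_1_mid","slot_gauge","pass_tray","reject_tray","window_cap","swab_box","tape_roll"]:
        for o in r.regions_of(q,c):
            p=W[o["region"]];print(c,q,round(o["confidence"],2),np.round(o["extent"]),np.round(np.nanmedian(p,0),3),np.round(np.nanmin(p,0),3),np.round(np.nanmax(p,0),3))
E
```

```text
{'clock': 0.0, 'joints': array([ 1.01494436e+00,  3.42687982e-01,  1.52500921e+00,  2.07055261e-05,
        1.27540563e+00, -1.45958476e-01]), 'joint_velocities': array([ 0.00127524,  0.00126844, -0.00020741,  0.00016662, -0.00155349,
       -0.00120706]), 'effort': array([-7.64185697e-04, -4.33681083e+01, -2.46005309e+01, -3.27917378e-04,
        7.97694636e-03, -3.07614448e-05]), 'eef_pos': array([0.20895993, 0.48118866, 0.23064672]), 'tool_rot': array([ 2.03517921e-01,  9.79070930e-01, -7.05665926e-04, -2.68856972e-04]), 'contact_force': array([-0.15848809, -0.12132251,  0.02363399]), 'wrist_torque': array([-0.02217661, -0.00105256, -0.05047074]), 'grip_force': 0.0, 'width': 0.0854727216547842}
top bar_1_mid 0.61 [184. 169. 213. 186.] [0.6   0.184 0.054] [ 0.586  0.147 -0.002] [0.621 0.224 0.062]
top slot_gauge 0.94 [175. 226. 216. 252.] [0.433 0.201 0.049] [0.402 0.145 0.006] [0.47  0.26  0.075]
top pass_tray 0.6 [353. 165. 405. 211.] [ 0.574 -0.337  0.005] [ 0.516 -0.408 -0.004] [ 0.632 -0.261  0.019]
top pass_tray 0.29 [235. 195. 254. 231.] [0.505 0.061 0.023] [ 0.459  0.039 -0
[... 723 characters left out ...]
008] [ 0.514 -0.437 -0.001] [ 0.601 -0.044  0.171]
side pass_tray 0.35 [285. 182. 314. 211.] [ 0.429 -0.286  0.007] [ 0.382 -0.359 -0.002] [ 0.48  -0.087  0.114]
side pass_tray 0.24 [271. 249. 300. 266.] [0.506 0.075 0.023] [ 0.458  0.003 -0.001] [0.551 0.088 0.029]
side reject_tray 0.86 [286. 187. 315. 209.] [ 0.428 -0.291  0.007] [ 0.384 -0.374  0.   ] [ 0.478 -0.121  0.113]
side window_cap 0.95 [326. 340. 354. 357.] [0.413 0.409 0.012] [ 0.384  0.366 -0.001] [0.442 0.436 0.016]
side swab_box 0.69 [272. 247. 304. 265.] [0.503 0.075 0.023] [ 0.453 -0.001 -0.002] [0.549 0.088 0.029]
side tape_roll 0.71 [293. 167. 301. 179.] [ 0.427 -0.44   0.017] [ 0.4   -0.487  0.   ] [ 0.452 -0.418  0.025]
```

```bash
python3 - <<'E'
import cv2
a=cv2.imread("pics/top0.png");cv2.imwrite("pics/topc.png",cv2.resize(a[120:290,80:460],(800,358),interpolation=cv2.INTER_CUBIC))
b=cv2.imread("pics/side0.png");cv2.imwrite("pics/sidec.png",cv2.resize(b[150:400,180:420],(576,600),interpolation=cv2.INTER_CUBIC))
E
```

```text
(no output)
```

View pics/topc.png

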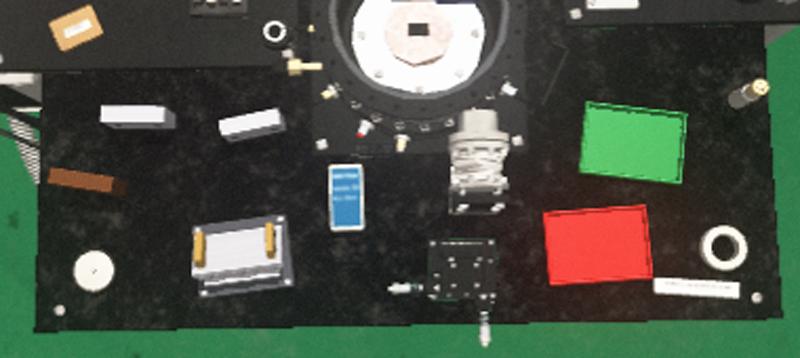

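View pics/sidec.png

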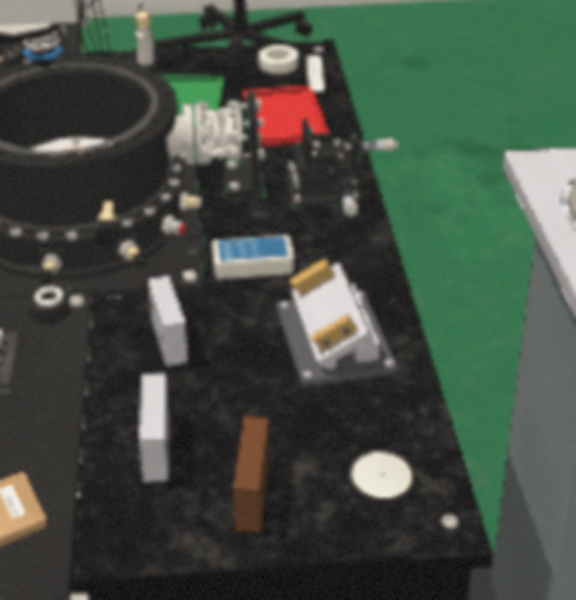

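View pics/top0.png

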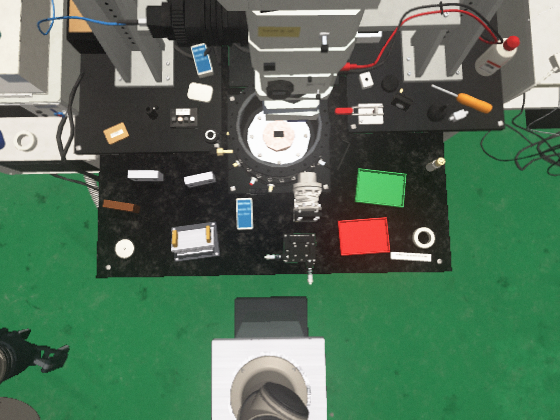

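The top view shows two silver bars at (145,175) and (199,180). The brown look-alike is at (118,206), and I'll leave it alone. The gauge is at (195,240), with brass cheeks at about columns 174 and 209. The green tray is at (380,188) and the red tray at (364,236). The two bars that fit are the grey aluminium ones. Next I'll measure the geometry.

```bash
python3 - <<'E'
from h import *
T=np.load("top0.npz");S=np.load("side0.npz")
def rect(p):
    (c,(w,h),a)=cv2.minAreaRect(p[:,:2].astype(np.float32));return np.round(c,4),np.round((w,h),4),round(a,1)
for n,Z in(("top",T),("side",S)):
    W=Z["W"];im=Z["im"].astype(int)
    x,y,z=W[...,0],W[...,1],W[...,2]
    tab=(z>-.02)&(z<.006)&(x>.3)&(x<.65)&(abs(y)<.5);print(n,"table z",np.median(z[tab]))
    m=(x>.54)&(x<.68)&(y>.1)&(y<.42)&(z>.049)&(z<.065)
    k,l=cv2.connectedComponents(m.astype(np.uint8))
    for i in range(1,k):
        p=W[l==i]
        if len(p)>15: print("bar top",len(p),p.mean(0).round(4),rect(p),im[l==i].mean(0).round())
    m=(x>.38)&(x<.49)&(y>.13)&(y<.275)&(z>.012)
    br=m&(im[...,0]-im[...,2]>60)
    k,l=cv2.connectedComponents(br.astype(np.uint8))
    for i in range(1,k):
        p=W[l==i]
        if len(p)>8: print("brass",len(p),p.mean(0).round(4),rect(p),"z",p[:,2].min().round(4),p[:,2].max().round(4))
    f=m&~cv2.dilate(br.astype(np.uint8),np.ones((3,3))).astype(bool)&(im.min(-1)>90)
    p=W[f];
    # ransac-ish plane
    best=None;rng=np.random.default_rng(0)
    for _ in range(500):
        q=p[rng.choice(len(p),3,False)];nn=np.cross(q[1]-q[0],q[2]-q[0]);L=np.linalg.norm(nn)
        if L<1e-6: continue
        nn/=L;g=abs((p-q[0])@nn)<.003
        if best is None or g.sum()>best.sum(): best=g
    g=p[best];c=g.mean(0);u=np.linalg.svd(g-c)[2];print("floor",len(p),best.sum(),c.round(4),"n",u[2].round(3),"axis",u[0].round(3),"rms",((g-c)@u[2]).std().round(5), rect(g))
    for nm,c0 in(("green",(0,2)),("red",(0,1))):
        if nm=="green": mm=(im[...,1]-im[...,0]>50)
        else: mm=(im[...,0]-im[...,1]>80)&(im[...,0]-im[...,2]>80)
        mm=mm&(z>-.01)&(z<.03)&(x>.35)&(x<.66)&(y<-.15)&(y>-.45)
        k,l,st,_=cv2.connectedComponentsWithStats(mm.astype(np.uint8));i=1+st[1:,4].argmax();print(nm,rect(W[l==i]),W[l==i].mean(0))
E
```

```text
top table z 0.0010047179463236599
bar top 245 [0.6179 0.3426 0.0555] (array([0.6175, 0.3425]), array([0.0846, 0.0225]), 89.0) [233. 231. 233.]
bar top 230 [0.6036 0.1878 0.0557] (array([0.6043, 0.1885]), array([0.0236, 0.0798]), 11.7) [230. 228. 229.]
brass 63 [0.4465 0.1595 0.0593] (array([0.4465, 0.1599]), array([0.0475, 0.008 ]), 6.2) z 0.0125 0.0733
brass 78 [0.4364 0.2514 0.0597] (array([0.4358, 0.2524]), array([0.0454, 0.0102]), 7.3) z 0.0461 0.0754
floor 916 519 [0.4337 0.2044 0.045 ] n [-0.502 -0.058 -0.863] axis [-0.102  0.995 -0.007] rms 0.00141 (array([0.4348, 0.2052]), array([0.0531, 0.117 ]), 6.3)
green (array([ 0.5745, -0.3361]), array([0.14  , 0.1006]), 82.0) [ 0.5747363  -0.33669796  0.005697  ]
red (array([ 0.4339, -0.281 ]), array([0.1025, 0.1404]), 3.2) [ 0.43352351 -0.28175155  0.0057323 ]
side table z 0.0015409276482146938
bar top 200 [0.6033 0.1909 0.0566] (array([0.6035, 0.1866]), array([0.022 , 0.0816]), 11.3) [200. 196. 195.]
bar top 289 [0.6191 0.3446 0.0554] (array([0.6193, 0.3422]), array([0.0894, 0.0232]), 86.5) [203. 199. 198.]
brass 114 [0.447  0.161  0.0577] (array([0.4491, 0.1593]), array([0.0399, 0.0154]), 8.3) z 0.0411 0.0738
brass 89 [0.4372 0.2536 0.0584] (array([0.4386, 0.2526]), array([0.0404, 0.0124]), 12.0) z 0.0431 0.0723
floor 893 476 [0.4321 0.2049 0.046 ] n [-0.489 -0.06  -0.87 ] axis [ 0.144 -0.989 -0.013] rms 0.00136 (array([0.4334, 0.205 ]), array([0.0536, 0.1201]), 6.5)
green (array([ 0.5593, -0.3619]), array([0.0991, 0.0788]), 82.8) [ 0.55347967 -0.36944201  0.00787847]
red (array([ 0.4266, -0.2812]), array([0.0907, 0.1491]), 0.6) [ 0.42765245 -0.28650602  0.00773648]
```

```bash
python3 - <<'E'
from h import *
for n in("top","side"):
    Z=np.load(n+"0.npz");W=Z["W"];im=Z["im"].astype(int);x,y,z=np.moveaxis(W,-1,0)
    a=np.radians(6.3);yg=np.array([-np.sin(a),np.cos(a),0]);zg=np.array([.5*np.cos(a),.5*np.sin(a),.866]);xg=np.cross(yg,zg)
    O=np.array([.4325,.2048,.0435]);G=np.dstack([(W-O)@v for v in(xg,yg,zg)])
    m=(x>.38)&(x<.5)&(y>.12)&(y<.29)&(z>.012)
    br=m&(im[...,0]-im[...,2]>50)
    for s in(-1,1):
        q=G[br&(G[...,1]*s>0)&(G[...,2]>.015)];print(n,"cheek",s,len(q),q.mean(0).round(4),np.percentile(q[:,:2],[4,50,96],axis=0).round(4).tolist(),q[:,2].mean().round(4))
    fl=m&(abs(G[...,2])<.004)&(abs(G[...,1])<.038)&(im.min(-1)>90);q=G[fl];print("floor x",np.percentile(q[:,0],[2,50,98]).round(4),"z",q[:,2].mean().round(4))
    # long edges of the floor ends
    fl=m&(abs(G[...,2])<.005)&(im.min(-1)>90);q=G[fl];print("floor y",np.percentile(q[:,1],[.5,99.5]).round(4))
    for c,yaw in(((.604,.188),11.5),((.618,.3425),-1.5)):
        b=np.radians(yaw);l=np.array([-np.sin(b),np.cos(b)])
        mm=(z>.048)&(z<.066)&(np.hypot(x-c[0],y-c[1])<.06);p=W[mm][:,:2]-c;e=np.linalg.svd(p-p.mean(0))[2][0];e*=np.sign(e[1])
        t=p@e;w=p@np.array([e[1],-e[0]]);print("bar",len(t),"yaw",np.degrees(np.arctan2(-e[0],e[1])).round(2),"len%",np.percentile(t,[1,99]).round(4),"mean",t.mean().round(4),"w",np.percentile(w,[2,98]).round(4))
        print("  centre",(np.array(c)+e*np.mean(np.percentile(t,[1,99]))+np.array([e[1],-e[0]])*np.mean(np.percentile(w,[2,98]))).round(4))
    for zl in(.1,.2,.3,.45):
        mm=(z>zl)&(x>.2)&(x<.95)&(y>-.5)&(y<.5);H=np.histogram2d(x[mm],y[mm],bins=[np.arange(.2,1,.1),np.arange(-.5,.51,.1)])[0].astype(int);print(zl);print(H)
E
```

```text
top cheek -1 48 [ 0.0004 -0.0461  0.0209] [[-0.0189, -0.0498], [-0.0003, -0.046], [0.0218, -0.0427]] 0.0209
top cheek 1 59 [0.001  0.0467 0.0209] [[-0.0197, 0.0422], [0.0004, 0.0466], [0.0229, 0.0518]] 0.0209
floor x [-0.0274  0.0008  0.0314] z 0.0012
floor y [-0.0579  0.0586]
bar 232 yaw 11.53 len% [-0.0393  0.0389] mean -0.0002 w [-0.0108  0.0109]
  centre [0.6041 0.1878]
bar 250 yaw -0.98 len% [-0.0406  0.0414] mean -0.0003 w [-0.0115  0.0106]
  centre [0.6176 0.3429]
0.1
[[   0    0    0    0    0    0    0    0   12 1116]
 [   0    0    0    0    0    0    0    0    0    0]
 [   0    0    0  102   45    0    0    0    0    0]
 [   0    0    0  460  384   32    0    0    0    0]
 [   0    0    0 3099 8295 1279  137    0    0    0]
 [  18    0  175  639  206 3410 1492  142   44    0]
 [ 317 1422 1207    0    0   97    0  205   25   35]]
0.2
[[   0    0    0    0    0    0    0    0   12 1116]
 [   0    0    0    0    0    0    0    0    0    0]
 [   0    0    0    0    0    0    0    0    0    0]
 [   0    0    0    0    0    0    0    0    0    0]
 [   0    0    0 2559 7985  674 
[... 2161 characters left out ...]
340]
 [   0    0    0    0    0    0    0    0    0    0]
 [   0    0    0    0    0    0    0    0    0    0]
 [   0    0    0    0    0    0    0    0    0    0]
 [   0    0    0   74 1382  652    3    0    0    0]
 [   0    0    0   45 3298 1957  985  127   86    0]
 [  15  131   24  201 1377 1429  739  484   86  226]]
0.45
[[   0    0    0    0    0    0    0    0  254 2631]
 [   0    0    0    0    0    0    0    0    0    0]
 [   0    0    0    0    0    0    0    0    0    0]
 [   0    0    0    0    0    0    0    0    0    0]
 [   0    0    0   50 1023  613    3    0    0    0]
 [   0    0    0    0 1614 1482  985  127   86    0]
 [   0    0    0    0   19  347  208    0   86    7]]
```

```bash
cat >> h.py <<'E'
def rot(ydir,zdir):
    z=np.array(zdir,float);z/=np.linalg.norm(z);y=np.array(ydir,float);y-=z*(y@z);y/=np.linalg.norm(y)
    return np.column_stack([np.cross(y,z),y,z])
def down(deg): a=np.radians(deg);return rot([np.cos(a),np.sin(a),0],[0,0,-1])
ga=np.radians(6.3);YG=np.array([-np.sin(ga),np.cos(ga),0]);ZG=np.array([.5*np.cos(ga),.5*np.sin(ga),.8660254]);XG=np.cross(YG,ZG);O=np.array([.4325,.2051,.043])
RG=rot(-XG,-ZG)
def go(p,Rt,p0=None,R0=None):
    s=r.get_state();R0=R.from_quat(s["tool_rot"]).as_matrix() if R0 is None else R0;p0=s["eef_pos"] if p0 is None else p0
    print("t",round(s["clock"],2),"pos",s["eef_pos"].round(4),"F",s["contact_force"].round(1),"M",s["wrist_torque"].round(2),"w",round(s["width"],4),"| delta mm",(R0.T@(np.array(p)-p0)*1e3).round(1),"rotvec deg",np.degrees(R.from_matrix(R0.T@Rt).as_rotvec()).round(2))
E
python3 - <<'E'
from h import *
go([.604,.188,.16],down(11.5))
W=np.load("top0.npz")["W"];x,y,z=np.moveaxis(W,-1,0)
for a,b in((.05,.1),(.1,.15),(.15,.2),(.2,.3)):
    m=(z>.08)&(x>.3)&(x<1)&(y>a)&(y<b);i=np.argsort(x[m])[:3];print(a,W[m][i].round(3).tolist())
print(RG.round(3))
E
```

```text
t 0.8 pos [0.2092 0.4815 0.2313] F [0.4 0.7 1.1] M [ 0.    0.02 -0.04] w 0.0854 | delta mm [-479.1 -112.    71.3] rotvec deg [ 1.000e-02 -0.000e+00  5.502e+01]
0.05 [[0.619, 0.052, 0.161], [0.62, 0.051, 0.171], [0.622, 0.055, 0.161]]
0.1 [[0.652, 0.132, 0.119], [0.652, 0.142, 0.107], [0.652, 0.145, 0.107]]
0.15 [[0.717, 0.153, 0.581], [0.717, 0.152, 0.583], [0.718, 0.151, 0.58]]
0.2 [[0.729, 0.204, 0.593], [0.729, 0.203, 0.593], [0.73, 0.201, 0.594]]
[[ 0.11  -0.861 -0.497]
 [-0.994 -0.095 -0.055]
 [ 0.     0.5   -0.866]]
```

Emit:
drive_tool:
  commands:
    - {"jaw": 0,"delta_pos": [-479,-112,71],"angular": [0,0,55]}
    - {"jaw": 0,"delta_pos": [-479,-112,71],"angular": [0,0,55]}
    - {"jaw": 0,"delta_pos": [-479,-112,71],"angular": [0,0,55]}
    - {"jaw": 0,"delta_pos": [-479,-112,71],"angular": [0,0,55]}
    - {"jaw": 0,"delta_pos": [-479,-112,71],"angular": [0,0,55]}
    - {"jaw": 0,"delta_pos": [-479,-112,71],"angular": [0,0,55]}
    - {"jaw": 0,"delta_pos": [-479,-112,71],"angular": [0,0,55]}
    - {"jaw": 0,"delta_pos": [-479,-112,71],"angular": [0,0,55]}
    - {"jaw": 0,"delta_pos": [-479,-112,71],"angular": [0,0,55]}
    - {"jaw": 0,"delta_pos": [-479,-112,71],"angular": [0,0,55]}
    - {"jaw": 0,"delta_pos": [-479,-112,71],"angular": [0,0,55]}
    - {"jaw": 0,"delta_pos": [-479,-112,71],"angular": [0,0,55]}
    - {"jaw": 0,"delta_pos": [-479,-112,71],"angular": [0,0,55]}
    - {"jaw": 0,"delta_pos": [-479,-112,71],"angular": [0,0,55]}
    - {"jaw": 0,"delta_pos": [-479,-112,71],"angular": [0,0,55]}
    - {"jaw": 0,"delta_pos": [-479,-112,71],"angular": [0,0,55]}
    - {"jaw": 0,"delta_pos": [-479,-112,71],"angular": [0,0,55]}
  grip_force: 50

```text
clock: 2.22
eef_pos: [0.6032, 0.1891, 0.1609]
tool_rot: [0.632, 0.775, 0.0, 0.0]
contact_force: [0.3, 0.3, -0.1]
width: 0.0852
grip_force: 0.0
```

```bash
python3 - <<'E'
from h import *
go([.604,.188,.018],down(11.5))
E
```

```text
t 2.22 pos [0.6032 0.1891 0.1609] F [ 0.3  0.3 -0.1] M [ 0.   -0.   -0.03] w 0.0852 | delta mm [ -1.3   0.5 142.9] rotvec deg [ 0.03 -0.01  0.12]
```

Emit:
drive_tool:
  commands:
    - {"jaw": 0,"delta_pos": [-1.3,0.5,60],"angular": [0,0,0]}
    - {"jaw": 0,"delta_pos": [-1.3,0.5,100],"angular": [0,0,0]}
    - {"jaw": 0,"delta_pos": [-1.3,0.5,130],"angular": [0,0,0]}
    - {"jaw": 0,"delta_pos": [-1.3,0.5,143],"angular": [0,0,0]}
    - {"jaw": 0,"delta_pos": [-1.3,0.5,143],"angular": [0,0,0]}
    - {"jaw": 255,"delta_pos": [-1.3,0.5,143],"angular": [0,0,0]}
    - {"jaw": 255,"delta_pos": [-1.3,0.5,143],"angular": [0,0,0]}
    - {"jaw": 255,"delta_pos": [-1.3,0.5,143],"angular": [0,0,0]}
    - {"jaw": 255,"delta_pos": [-1.3,0.5,143],"angular": [0,0,0]}
    - {"jaw": 255,"delta_pos": [-1.3,0.5,143],"angular": [0,0,0]}
    - {"jaw": 255,"delta_pos": [-1.3,0.5,143],"angular": [0,0,0]}
    - {"jaw": 255,"delta_pos": [-1.3,0.5,143],"angular": [0,0,0]}
    - {"jaw": 255,"delta_pos": [-1.3,0.5,143],"angular": [0,0,0]}
  grip_force: 50

```text
clock: 3.3
eef_pos: [0.6055, 0.187, 0.0189]
tool_rot: [0.633, 0.774, 0.001, 0.001]
contact_force: [-1.2, -0.3, 7.0]
width: 0.0212
grip_force: 49.9
```

```bash
python3 - <<'E'
from h import *
s=r.get_state();print(s["grip_force"])
# lift to .17 vertical then to 80mm out along ZG above gauge (TCP is 18mm above bar underside)
go([.604,.188,.17],down(11.5))
P=O+ZG*(.018+.055)
go(P,RG)
E
```

```text
49.923845529556274
t 3.3 pos [0.6055 0.187  0.0189] F [-1.2 -0.3  7. ] M [-0.05  0.16 -0.02] w 0.0212 | delta mm [   1.3   -0.9 -151.1] rotvec deg [ 0.15 -0.01  0.02]
t 3.3 pos [0.6055 0.187  0.0189] F [-1.2 -0.3  7. ] M [-0.05  0.16 -0.02] w 0.0212 | delta mm [  49.  -129.3  -87.6] rotvec deg [  -2.04   45.49 -168.93]
```

```bash
sed -i 's/^RG=.*/RG=rot(XG,-ZG)/' h.py; python3 - <<'E'
from h import *
s=r.get_state();Rt=R.from_quat(s["tool_rot"]).as_matrix();e=Rt.T@(np.array([.6041,.1878,0.0275])-s["eef_pos"]);print("bar in tool",e.round(4))
go(O+ZG*(.018+.055)-YG*e[0],RG)
E
```

```text
bar in tool [ 0.0011 -0.0012 -0.0086]
t 3.3 pos [0.6055 0.187  0.0189] F [-1.2 -0.3  7. ] M [-0.05  0.16 -0.02] w 0.0212 | delta mm [  47.9 -129.4  -87.6] rotvec deg [30.12  1.35  5.1 ]
```

Emit:
drive_tool:
  commands:
    - {"jaw": 255,"delta_pos": [0,0,-15],"angular": [0,0,0]}
    - {"jaw": 255,"delta_pos": [0,0,-50],"angular": [0,0,0]}
    - {"jaw": 255,"delta_pos": [0,0,-90],"angular": [0,0,0]}
    - {"jaw": 255,"delta_pos": [0,0,-120],"angular": [0,0,0]}
    - {"jaw": 255,"delta_pos": [15,-40,-120],"angular": [6,0.3,1]}
    - {"jaw": 255,"delta_pos": [28,-75,-120],"angular": [12,0.6,2]}
    - {"jaw": 255,"delta_pos": [41,-110,-115],"angular": [18,0.9,3]}
    - {"jaw": 255,"delta_pos": [48,-129,-100],"angular": [24,1.1,4]}
    - {"jaw": 255,"delta_pos": [48,-129.4,-88],"angular": [30.1,1.35,5.1]}
    - {"jaw": 255,"delta_pos": [48,-129.4,-88],"angular": [30.1,1.35,5.1]}
    - {"jaw": 255,"delta_pos": [48,-129.4,-88],"angular": [30.1,1.35,5.1]}
    - {"jaw": 255,"delta_pos": [48,-129.4,-88],"angular": [30.1,1.35,5.1]}
    - {"jaw": 255,"delta_pos": [48,-129.4,-88],"angular": [30.1,1.35,5.1]}

```text
clock: 4.38
eef_pos: [0.469, 0.2081, 0.1072]
tool_rot: [0.645, 0.72, -0.192, -0.172]
contact_force: [-0.4, -0.6, -2.5]
width: 0.0212
grip_force: 50.1
```

```bash
python3 - <<'E'
from h import *
go(O+ZG*(.018)-YG*.0011,RG)
for c in("side","top"):
    im,d=r.grab_frame(c);W=cloud(c,d);np.savez(c+"1.npz",im=im,d=d,W=W)
    cv2.imwrite(f"pics/{c}1.png",cv2.resize(im[170:330,160:370] if c=="top" else im[200:320,250:400],None,fx=3 if c=="top" else 4,fy=3 if c=="top" else 4,interpolation=cv2.INTER_CUBIC)[...,::-1])
E
python3 -c "
import cv2
a=cv2.imread('pics/side1.png');b=cv2.imread('pics/top1.png');print(a.shape,b.shape)
a=cv2.resize(a,(390,312));b=cv2.resize(b,(390,297))
import numpy as np
cv2.imwrite('pics/both1.png',np.hstack([a[:297],b]))"
```

```text
t 4.38 pos [0.469  0.2081 0.1072] F [-0.4 -0.6 -2.5] M [ 0.07 -0.45  0.06] w 0.0212 | delta mm [-0.1  0.2 55.9] rotvec deg [ 0.19 -0.    0.02]
(480, 600, 3) (480, 630, 3)
```

View pics/both1.png

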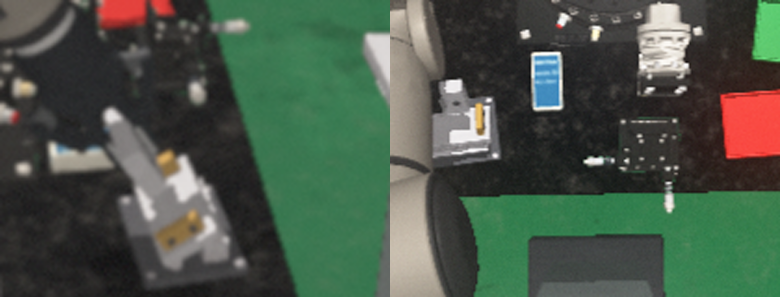

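Side view: the bar is held in the fingers, tilted to match and above the gauge. I'll check its end position against the cheeks in the same picture.

```bash
cat >> h.py <<'E'
def endcheck(W):
    G=np.dstack([(W-O)@v for v in(XG,YG,ZG)])
    m=(G[...,2]>.06)&(G[...,2]<.105)&(abs(G[...,0])<.02)&(abs(G[...,1])<.06);q=G[m]
    print(len(q),"x%",np.percentile(q[:,0],[3,50,97]).round(4),"y%",np.percentile(q[:,1],[2,50,90,98]).round(4),"z%",np.percentile(q[:,2],[3,97]).round(4))
    e=q[q[:,1]>.03];print("end face",len(e),np.median(e[:,1]).round(4),np.sort(e[:,1])[::max(1,len(e)//12)].round(4))
E
python3 - <<'E'
from h import *
for c in("side","top"): print(c);endcheck(np.load(c+"1.npz")["W"])
E
```

```text
side
209 x% [-0.0183 -0.0064  0.0179] y% [0.0015 0.0358 0.0387 0.0398] z% [0.0639 0.1041]
end face 140 0.0367 [0.0308 0.034  0.0352 0.0358 0.0361 0.0364 0.0366 0.0368 0.0373 0.0381
 0.0385 0.0388 0.0396]
top
154 x% [-0.0186 -0.0127  0.0016] y% [-0.0402 -0.0241 -0.009   0.0048] z% [0.0611 0.1039]
end face 0 nan []
  return _methods._mean(a, axis=axis, dtype=dtype,
  ret = ret.dtype.type(ret / rcount)
```

Emit:
drive_tool:
  commands:
    - {"jaw": 255,"delta_pos": [0,0.2,18],"angular": [0.2,0,0]}
    - {"jaw": 255,"delta_pos": [0,0.2,30],"angular": [0.2,0,0]}
    - {"jaw": 255,"delta_pos": [0,0.2,33],"angular": [0.2,0,0]}
    - {"jaw": 255,"delta_pos": [0,0.2,34],"angular": [0.2,0,0]}
    - {"jaw": 255,"delta_pos": [0,0.2,35],"angular": [0.2,0,0]}
    - {"jaw": 255,"delta_pos": [0,0.2,36],"angular": [0.2,0,0]}
    - {"jaw": 255,"delta_pos": [0,0.2,37],"angular": [0.2,0,0]}
    - {"jaw": 255,"delta_pos": [0,0.2,37],"angular": [0.2,0,0]}
  grip_force: 35

```text
clock: 5.15
eef_pos: [0.4502, 0.206, 0.0735]
tool_rot: [0.644, 0.719, -0.195, -0.174]
contact_force: [0.1, 0.0, -2.5]
width: 0.0217
grip_force: 50.3
```

```bash
python3 - <<'E'
from h import *
go(O+ZG*(.018)-YG*.0011,RG)
s=r.get_state();Rt=R.from_quat(s["tool_rot"]).as_matrix();print("F tool",(Rt.T@s["contact_force"]).round(2),"M tool",(Rt.T@s["wrist_torque"]).round(2))
E
```

```text
t 5.15 pos [0.4502 0.206  0.0735] F [ 0.1  0.  -2.5] M [ 0.09 -0.49  0.02] w 0.0217 | delta mm [-0.1 -0.  17.2] rotvec deg [-0.27  0.01 -0.  ]
F tool [0.   1.33 2.16] M tool [-0.5   0.02 -0.03]
```

Emit:
drive_tool:
  commands:
    - {"jaw": 255,"delta_pos": [0,0,1],"angular": [0,0,0]}
    - {"jaw": 255,"delta_pos": [0,0,2],"angular": [0,0,0]}
    - {"jaw": 255,"delta_pos": [0,0,3],"angular": [0,0,0]}
    - {"jaw": 255,"delta_pos": [0,0,4],"angular": [0,0,0]}
    - {"jaw": 255,"delta_pos": [0,0,5],"angular": [0,0,0]}
    - {"jaw": 255,"delta_pos": [0,0,5],"angular": [0,0,0]}

```text
clock: 5.65
eef_pos: [0.4472, 0.2057, 0.0687]
tool_rot: [0.644, 0.719, -0.195, -0.175]
contact_force: [-0.4, -0.2, -2.3]
width: 0.0214
grip_force: 50.3
```

```bash
cat >> h.py <<'E'
def ft():
    s=r.get_state();Rt=R.from_quat(s["tool_rot"]).as_matrix();print("F tool",(Rt.T@s["contact_force"]).round(2),"M tool",(Rt.T@s["wrist_torque"]).round(2))
E
python3 - <<'E'
from h import *
go(O+ZG*(.018)-YG*.0011,RG);ft()
E
```

```text
t 5.65 pos [0.4472 0.2057 0.0687] F [-0.4 -0.2 -2.3] M [ 0.01 -0.44 -0.01] w 0.0214 | delta mm [-0.1  0.2 11.6] rotvec deg [-0.35  0.02 -0.  ]
F tool [-0.1   0.75  2.18] M tool [-0.44 -0.03  0.03]
```

Emit:
drive_tool:
  commands:
    - {"jaw": 255,"delta_pos": [0,0.2,1.5],"angular": [-0.3,0,0]}
    - {"jaw": 255,"delta_pos": [0,0.2,3],"angular": [-0.3,0,0]}
    - {"jaw": 255,"delta_pos": [0,0.2,4.5],"angular": [-0.3,0,0]}
    - {"jaw": 255,"delta_pos": [0,0.2,6],"angular": [-0.3,0,0]}
    - {"jaw": 255,"delta_pos": [0,0.2,7.5],"angular": [-0.3,0,0]}
    - {"jaw": 255,"delta_pos": [0,0.2,9],"angular": [-0.3,0,0]}
    - {"jaw": 255,"delta_pos": [0,0.2,9],"angular": [-0.3,0,0]}

```text
clock: 6.23
eef_pos: [0.4431, 0.2052, 0.061]
tool_rot: [0.644, 0.72, -0.193, -0.173]
contact_force: [-0.0, 0.3, -3.0]
width: 0.0214
grip_force: 50.3
```

```bash
python3 - <<'E'
from h import *
go(O+ZG*(.018)-YG*.0011,RG);ft()
E
```

```text
t 6.23 pos [0.4431 0.2052 0.061 ] F [-0.   0.3 -3. ] M [ 0.05 -0.45  0.02] w 0.0214 | delta mm [-0.1 -0.2  2.9] rotvec deg [-0.01  0.02 -0.  ]
F tool [0.26 1.49 2.62] M tool [-0.46 -0.01 -0.02]
```

Still no contact, so it has gone between the cheeks. I'll ease it the last few millimetres down to the floor.

Emit:
drive_tool:
  commands:
    - {"jaw": 255,"delta_pos": [0,0,0.7],"angular": [0,0,0]}
    - {"jaw": 255,"delta_pos": [0,0,1.4],"angular": [0,0,0]}
    - {"jaw": 255,"delta_pos": [0,0,2],"angular": [0,0,0]}
    - {"jaw": 255,"delta_pos": [0,0,2.5],"angular": [0,0,0]}
    - {"jaw": 255,"delta_pos": [0,0,2.5],"angular": [0,0,0]}

```text
clock: 6.65
eef_pos: [0.443, 0.2053, 0.0608]
tool_rot: [0.645, 0.72, -0.192, -0.172]
contact_force: [2.5, 0.3, 12.2]
width: 0.0216
grip_force: 52.3
```

```bash
python3 - <<'E'
from h import *
go(O+ZG*(.018)-YG*.0011,RG);ft()
E
```

```text
t 6.65 pos [0.443  0.2053 0.0608] F [ 2.5  0.3 12.2] M [-0.22  0.36  0.1 ] w 0.0216 | delta mm [-0.2 -0.2  2.6] rotvec deg [ 0.15 -0.    0.01]
F tool [  0.07  -3.84 -11.81] M tool [ 0.38 -0.2   0.01]
```

The force rose to about 14 N on firm, even contact with the floor, so this is the 80 mm bar and goes in the green tray. I'll retract and carry it round on the robot's side.

```bash
python3 - <<'E'
from h import *
go(O+ZG*.09,RG);go([.44,.2,.25],down(0));go([.42,.0,.25],down(0));go([.42,-.25,.25],down(-8));go([.5745,-.336,.2],down(-8))
E
```

```text
t 6.65 pos [0.443  0.2053 0.0608] F [ 2.5  0.3 12.2] M [-0.22  0.36  0.1 ] w 0.0216 | delta mm [  0.9  -0.  -69.4] rotvec deg [ 0.15 -0.    0.01]
t 6.65 pos [0.443  0.2053 0.0608] F [ 2.5  0.3 12.2] M [-0.22  0.36  0.1 ] w 0.0216 | delta mm [  -5.   -97.3 -162.3] rotvec deg [-29.82   1.64   6.17]
t 6.65 pos [0.443  0.2053 0.0608] F [ 2.5  0.3 12.2] M [-0.22  0.36  0.1 ] w 0.0216 | delta mm [-201.5 -133.6 -141.5] rotvec deg [-29.82   1.64   6.17]
t 6.65 pos [0.443  0.2053 0.0608] F [ 2.5  0.3 12.2] M [-0.22  0.36  0.1 ] w 0.0216 | delta mm [-450.  -157.4 -127.9] rotvec deg [-29.69   3.72  13.98]
t 6.65 pos [0.443  0.2053 0.0608] F [ 2.5  0.3 12.2] M [-0.22  0.36  0.1 ] w 0.0216 | delta mm [-552.5   -7.6 -156.3] rotvec deg [-29.69   3.72  13.98]
```

Emit:
drive_tool:
  commands:
    - {"jaw": 255,"delta_pos": [0,0,-15],"angular": [0,0,0]}
    - {"jaw": 255,"delta_pos": [0,0,-40],"angular": [0,0,0]}
    - {"jaw": 255,"delta_pos": [0,0,-70],"angular": [0,0,0]}
    - {"jaw": 255,"delta_pos": [-1,-25,-95],"angular": [-6,0.3,1.2]}
    - {"jaw": 255,"delta_pos": [-2,-50,-120],"angular": [-12,0.7,2.5]}
    - {"jaw": 255,"delta_pos": [-4,-75,-140],"angular": [-18,1,3.7]}
    - {"jaw": 255,"delta_pos": [-5,-97,-162],"angular": [-24,1.3,5]}
    - {"jaw": 255,"delta_pos": [-44,-104,-158],"angular": [-29.8,1.64,6.2]}
    - {"jaw": 255,"delta_pos": [-83,-112,-154],"angular": [-29.8,1.64,6.2]}
    - {"jaw": 255,"delta_pos": [-122,-119,-150],"angular": [-29.8,1.64,6.2]}
    - {"jaw": 255,"delta_pos": [-162,-126,-146],"angular": [-29.8,1.64,6.2]}
    - {"jaw": 255,"delta_pos": [-201,-134,-142],"angular": [-29.8,1.64,6.2]}
    - {"jaw": 255,"delta_pos": [-241,-137,-139],"angular": [-29.8,2,7.5]}
    - {"jaw": 255,"delta_pos": [-281,-141,-137],"angular": [-29.8,2.4,9]}
    - {"jaw": 255,"delta_pos": [-321,-145,-135],"angular": [-29.8,2.8,10.5]}
    - {"jaw": 255,"delta_pos": [-361,-149,-133],"angular": [-29.7,3.2,12]}
    - {"jaw": 255,"delta_pos": [-401,-153,-131],"angular": [-29.7,3.72,14]}
    - {"jaw": 255,"delta_pos": [-440,-156,-129],"angular": [-29.7,3.72,14]}
    - {"jaw": 255,"delta_pos": [-450,-157,-128],"angular": [-29.7,3.72,14]}
    - {"jaw": 255,"delta_pos": [-450,-157,-128],"angular": [-29.7,3.72,14]}

```text
clock: 8.32
eef_pos: [0.419, -0.2525, 0.2476]
tool_rot: [0.756, 0.654, -0.002, -0.001]
contact_force: [0.9, 0.4, -2.9]
width: 0.0213
grip_force: 50.2
```

```bash
python3 - <<'E'
from h import *
go([.5745,-.337,.2],down(-8));go([.5745,-.337,.03],down(-8));go([.5745,-.337,.0235],down(-8))
E
```

```text
t 8.32 pos [ 0.419  -0.2525  0.2476] F [ 0.9  0.4 -2.9] M [ 0.08 -0.01  0.01] w 0.0213 | delta mm [-61.3 166.2  47. ] rotvec deg [-0.23  0.05 -0.24]
t 8.32 pos [ 0.419  -0.2525  0.2476] F [ 0.9  0.4 -2.9] M [ 0.08 -0.01  0.01] w 0.0213 | delta mm [-61.1 166.9 217. ] rotvec deg [-0.23  0.05 -0.24]
t 8.32 pos [ 0.419  -0.2525  0.2476] F [ 0.9  0.4 -2.9] M [ 0.08 -0.01  0.01] w 0.0213 | delta mm [-61.1 166.9 223.5] rotvec deg [-0.23  0.05 -0.24]
```

Emit:
drive_tool:
  commands:
    - {"jaw": 255,"delta_pos": [-15,40,0],"angular": [0,0,0]}
    - {"jaw": 255,"delta_pos": [-30,80,0],"angular": [0,0,0]}
    - {"jaw": 255,"delta_pos": [-44,120,0],"angular": [0,0,0]}
    - {"jaw": 255,"delta_pos": [-59,160,15],"angular": [-0.2,0,-0.2]}
    - {"jaw": 255,"delta_pos": [-61,167,50],"angular": [-0.2,0,-0.2]}
    - {"jaw": 255,"delta_pos": [-61,167,90],"angular": [-0.2,0,-0.2]}
    - {"jaw": 255,"delta_pos": [-61,167,130],"angular": [-0.2,0,-0.2]}
    - {"jaw": 255,"delta_pos": [-61,167,170],"angular": [-0.2,0,-0.2]}
    - {"jaw": 255,"delta_pos": [-61,167,195],"angular": [-0.2,0,-0.2]}
    - {"jaw": 255,"delta_pos": [-61,167,210],"angular": [-0.2,0,-0.2]}
    - {"jaw": 255,"delta_pos": [-61,167,214],"angular": [-0.2,0,-0.2]}
    - {"jaw": 255,"delta_pos": [-61,167,217],"angular": [-0.2,0,-0.2]}
    - {"jaw": 255,"delta_pos": [-61,167,219],"angular": [-0.2,0,-0.2]}
    - {"jaw": 255,"delta_pos": [-61,167,220],"angular": [-0.2,0,-0.2]}
    - {"jaw": 255,"delta_pos": [-61,167,221],"angular": [-0.2,0,-0.2]}
    - {"jaw": 255,"delta_pos": [-61,167,221],"angular": [-0.2,0,-0.2]}

```text
clock: 9.65
eef_pos: [0.5765, -0.3341, 0.0281]
tool_rot: [0.754, 0.657, 0.0, 0.002]
contact_force: [-0.5, -0.3, -3.1]
width: 0.0215
grip_force: 50.2
```

```bash
python3 - <<'E'
from h import *
go([.5745,-.337,.0235],down(-8));ft()
E
```

```text
t 9.65 pos [ 0.5765 -0.3341  0.0281] F [-0.5 -0.3 -3.1] M [ 0.   -0.01  0.03] w 0.0215 | delta mm [-3.1 -1.6  4.6] rotvec deg [0.14 0.11 0.18]
F tool [-0.41 -0.46  3.12] M tool [-0.01  0.   -0.03]
```

Emit:
drive_tool:
  commands:
    - {"jaw": 255,"delta_pos": [-2,-1,1.5],"angular": [0,0,0]}
    - {"jaw": 255,"delta_pos": [-2,-1,3],"angular": [0,0,0]}
    - {"jaw": 255,"delta_pos": [-2,-1,4],"angular": [0,0,0]}
    - {"jaw": 255,"delta_pos": [-2,-1,5],"angular": [0,0,0]}
    - {"jaw": 255,"delta_pos": [-2,-1,5],"angular": [0,0,0]}

```text
clock: 10.07
eef_pos: [0.5747, -0.336, 0.0229]
tool_rot: [0.754, 0.657, -0.0, 0.001]
contact_force: [-1.8, 0.8, 2.9]
width: 0.0214
grip_force: 51.0
```

```bash
python3 - <<'E'
from h import *
go([.5745,-.337,.0235],down(-8));ft()
E
```

```text
t 10.07 pos [ 0.5747 -0.336   0.0229] F [-1.8  0.8  2.9] M [ 0.22  0.47 -0.02] w 0.0214 | delta mm [-1.  -0.1 -0.6] rotvec deg [0.06 0.09 0.18]
F tool [ 0.58 -1.91 -2.93] M tool [0.5  0.15 0.02]
```

Resting lightly on the tray floor. Release, then rise.

Emit:
drive_tool:
  commands:
    - {"jaw": 100,"delta_pos": [0,0,0],"angular": [0,0,0]}
    - {"jaw": 60,"delta_pos": [0,0,0],"angular": [0,0,0]}
    - {"jaw": 60,"delta_pos": [0,0,0],"angular": [0,0,0]}
    - {"jaw": 60,"delta_pos": [0,0,0],"angular": [0,0,0]}
    - {"jaw": 60,"delta_pos": [0,0,-10],"angular": [0,0,0]}
    - {"jaw": 60,"delta_pos": [0,0,-40],"angular": [0,0,0]}
    - {"jaw": 60,"delta_pos": [0,0,-80],"angular": [0,0,0]}
    - {"jaw": 0,"delta_pos": [0,0,-120],"angular": [0,0,0]}
    - {"jaw": 0,"delta_pos": [0,0,-160],"angular": [0,0,0]}
    - {"jaw": 0,"delta_pos": [0,0,-200],"angular": [0,0,0]}
    - {"jaw": 0,"delta_pos": [0,0,-230],"angular": [0,0,0]}
    - {"jaw": 0,"delta_pos": [0,-40,-230],"angular": [0,0,0]}
    - {"jaw": 0,"delta_pos": [10,-80,-230],"angular": [0,0,0]}
    - {"jaw": 0,"delta_pos": [30,-115,-230],"angular": [0,0,0]}
    - {"jaw": 0,"delta_pos": [50,-150,-230],"angular": [0,0,0]}
    - {"jaw": 0,"delta_pos": [80,-160,-230],"angular": [0,0,0]}
    - {"jaw": 0,"delta_pos": [80,-160,-230],"angular": [0,0,0]}

```text
clock: 11.48
eef_pos: [0.4248, -0.2303, 0.2532]
tool_rot: [0.753, 0.658, 0.0, 0.0]
contact_force: [0.3, -0.3, -0.6]
width: 0.0856
grip_force: 0.0
```

```bash
python3 - <<'E'
from h import *
im,d=r.grab_frame("top");W=cloud("top",d);x,y,z=np.moveaxis(W,-1,0)
m=(z>.05)&(z<.075)&(x>.51)&(x<.64)&(y<-.26)&(y>-.42);p=W[m];print(len(p),p.mean(0) if len(p) else"",cv2.minAreaRect(p[:,:2].astype(np.float32)) if len(p)>5 else"")
im2,d2=r.grab_frame("side");cv2.imwrite("pics/t2.png",np.hstack([cv2.resize(im[150:260,300:450],(400,293)),cv2.resize(im2[150:230,200:330],(390,293))])[...,::-1])
# bar A centre again, far bar
m=(z>.048)&(z<.066)&(x>.55)&(x<.68)&(y>.25)&(y<.42);p=W[m];print(len(p),p.mean(0),cv2.minAreaRect(p[:,:2].astype(np.float32)))
go([.42,0,.25],down(-8));go([.42,.2,.25],down(-1));go([.6176,.343,.16],down(-1.2))
E
```

```text
185 [ 0.57515043 -0.3271287   0.05923959] ((0.5739830732345581, -0.33213183283805847), (0.07128693908452988, 0.021997371688485146), 82.34053802490234)
253 [0.61769766 0.34185522 0.05511087] ((0.6174388527870178, 0.3427051305770874), (0.08371929079294205, 0.022792642936110497), 88.7427978515625)
t 11.58 pos [ 0.4272 -0.2341  0.2532] F [1.2 0.5 0.7] M [-0.03  0.01 -0.01] w 0.0853 | delta mm [231.  -38.7   2.5] rotvec deg [0.18 0.15 0.25]
t 11.58 pos [ 0.4272 -0.2341  0.2532] F [1.2 0.5 0.7] M [-0.03  0.01 -0.01] w 0.0853 | delta mm [429.1 -65.7   1.9] rotvec deg [ 0.17  0.16 -6.75]
t 11.58 pos [ 0.4272 -0.2341  0.2532] F [1.2 0.5 0.7] M [-0.03  0.01 -0.01] w 0.0853 | delta mm [597.7 110.6  92. ] rotvec deg [ 0.17  0.16 -6.55]
```

View pics/t2.png

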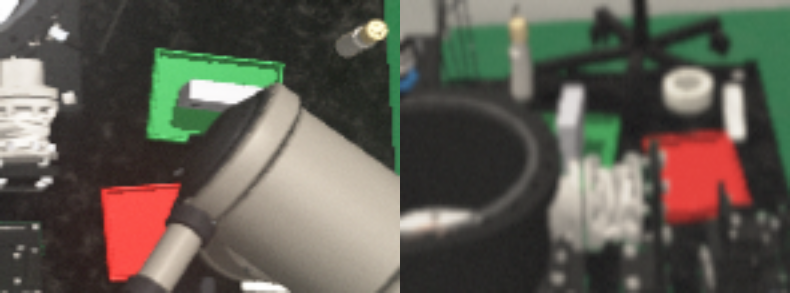

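The first bar stands upright in the green tray, near (215,95) in the left crop. Now the far silver bar, at (145,175) in the first top picture. The brown one near y = 0.41 stays put.

Emit:
drive_tool:
  commands:
    - {"jaw": 0,"delta_pos": [40,-7,2],"angular": [0,0,0]}
    - {"jaw": 0,"delta_pos": [80,-14,2],"angular": [0,0,0]}
    - {"jaw": 0,"delta_pos": [120,-20,2],"angular": [0,0,0]}
    - {"jaw": 0,"delta_pos": [160,-27,2],"angular": [0,0,0]}
    - {"jaw": 0,"delta_pos": [200,-33,2],"angular": [0,0,0]}
    - {"jaw": 0,"delta_pos": [240,-40,2],"angular": [0,0,-1]}
    - {"jaw": 0,"delta_pos": [280,-45,2],"angular": [0,0,-2]}
    - {"jaw": 0,"delta_pos": [320,-50,2],"angular": [0,0,-3]}
    - {"jaw": 0,"delta_pos": [360,-55,2],"angular": [0,0,-4]}
    - {"jaw": 0,"delta_pos": [400,-60,2],"angular": [0,0,-5]}
    - {"jaw": 0,"delta_pos": [430,-60,2],"angular": [0,0,-6]}
    - {"jaw": 0,"delta_pos": [460,-30,10],"angular": [0,0,-6.5]}
    - {"jaw": 0,"delta_pos": [490,-5,20],"angular": [0,0,-6.5]}
    - {"jaw": 0,"delta_pos": [520,20,30],"angular": [0,0,-6.5]}
    - {"jaw": 0,"delta_pos": [545,50,45],"angular": [0,0,-6.5]}
    - {"jaw": 0,"delta_pos": [570,80,60],"angular": [0,0,-6.5]}
    - {"jaw": 0,"delta_pos": [597.5,110.5,75],"angular": [0,0,-6.5]}
    - {"jaw": 0,"delta_pos": [597.5,110.5,92],"angular": [0,0,-6.5]}
    - {"jaw": 0,"delta_pos": [597.5,110.5,92],"angular": [0,0,-6.5]}
    - {"jaw": 0,"delta_pos": [597.5,110.5,92],"angular": [0,0,-6.5]}

```text
clock: 13.25
eef_pos: [0.6177, 0.3418, 0.1569]
tool_rot: [0.715, 0.699, -0.002, 0.0]
contact_force: [0.0, -0.2, -0.5]
width: 0.0856
grip_force: 0.0
```

```bash
python3 - <<'E'
from h import *
go([.6176,.3428,.0195],down(-1.3));ft()
E
```

```text
t 13.25 pos [0.6177 0.3418 0.1569] F [ 0.  -0.2 -0.5] M [0.03 0.   0.03] w 0.0856 | delta mm [  1.4   0.2 137.4] rotvec deg [-0.17  0.18 -0.03]
F tool [-0.19  0.04  0.52] M tool [ 0.    0.03 -0.03]
```

Emit:
drive_tool:
  commands:
    - {"jaw": 0,"delta_pos": [1.4,0.2,40],"angular": [-0.2,0.2,0]}
    - {"jaw": 0,"delta_pos": [1.4,0.2,80],"angular": [-0.2,0.2,0]}
    - {"jaw": 0,"delta_pos": [1.4,0.2,115],"angular": [-0.2,0.2,0]}
    - {"jaw": 0,"delta_pos": [1.4,0.2,137],"angular": [-0.2,0.2,0]}
    - {"jaw": 0,"delta_pos": [1.4,0.2,137],"angular": [-0.2,0.2,0]}
    - {"jaw": 255,"delta_pos": [1.4,0.2,137],"angular": [-0.2,0.2,0]}
    - {"jaw": 255,"delta_pos": [1.4,0.2,137],"angular": [-0.2,0.2,0]}
    - {"jaw": 255,"delta_pos": [1.4,0.2,137],"angular": [-0.2,0.2,0]}
    - {"jaw": 255,"delta_pos": [1.4,0.2,137],"angular": [-0.2,0.2,0]}
    - {"jaw": 255,"delta_pos": [1.4,0.2,137],"angular": [-0.2,0.2,0]}
    - {"jaw": 255,"delta_pos": [1.4,0.2,137],"angular": [-0.2,0.2,0]}
    - {"jaw": 255,"delta_pos": [1.4,0.2,137],"angular": [-0.2,0.2,0]}
  grip_force: 50

```text
clock: 14.25
eef_pos: [0.619, 0.3439, 0.024]
tool_rot: [0.715, 0.699, 0.003, 0.001]
contact_force: [-1.6, -0.9, 6.4]
width: 0.0213
grip_force: 50.0
```

```bash
python3 - <<'E'
from h import *
s=r.get_state();Rt=R.from_quat(s["tool_rot"]).as_matrix();e=Rt.T@(np.array([.6176,.3428,0.0275])-s["eef_pos"]);print("bar in tool",e.round(4))
go(O+ZG*(.02+.055)-YG*e[0],RG);ft()
go([.5,.24,.18],down(6))
E
```

```text
bar in tool [-0.0011 -0.0013 -0.0035]
t 14.25 pos [0.619  0.3439 0.024 ] F [-1.6 -0.9  6.4] M [-0.07  0.19 -0.  ] w 0.0213 | delta mm [-136.7 -145.6  -85.4] rotvec deg [30.35 -2.15 -7.4 ]
F tool [-0.92 -1.58 -6.46] M tool [ 0.19 -0.08  0.  ]
t 14.25 pos [0.619  0.3439 0.024 ] F [-1.6 -0.9  6.4] M [-0.07  0.19 -0.  ] w 0.0213 | delta mm [-106.1 -115.5 -157.1] rotvec deg [ 0.39 -0.16 -7.31]
```

Emit:
drive_tool:
  commands:
    - {"jaw": 255,"delta_pos": [0,0,-15],"angular": [0,0,0]}
    - {"jaw": 255,"delta_pos": [0,0,-50],"angular": [0,0,0]}
    - {"jaw": 255,"delta_pos": [0,0,-90],"angular": [0,0,0]}
    - {"jaw": 255,"delta_pos": [0,0,-125],"angular": [0,0,0]}
    - {"jaw": 255,"delta_pos": [-27,-29,-130],"angular": [5,-0.4,-1.5]}
    - {"jaw": 255,"delta_pos": [-54,-58,-130],"angular": [10,-0.7,-3]}
    - {"jaw": 255,"delta_pos": [-81,-87,-130],"angular": [15,-1.1,-4.5]}
    - {"jaw": 255,"delta_pos": [-108,-116,-130],"angular": [20,-1.5,-5.5]}
    - {"jaw": 255,"delta_pos": [-136.7,-144,-115],"angular": [26,-1.9,-6.5]}
    - {"jaw": 255,"delta_pos": [-136.7,-144,-95],"angular": [30.3,-2.15,-7.4]}
    - {"jaw": 255,"delta_pos": [-136.7,-144,-89],"angular": [30.3,-2.15,-7.4]}
    - {"jaw": 255,"delta_pos": [-136.7,-144,-89],"angular": [30.3,-2.15,-7.4]}
    - {"jaw": 255,"delta_pos": [-136.7,-144,-89],"angular": [30.3,-2.15,-7.4]}
    - {"jaw": 255,"delta_pos": [-136.7,-144,-89],"angular": [30.3,-2.15,-7.4]}

```text
clock: 15.42
eef_pos: [0.4716, 0.2109, 0.1117]
tool_rot: [0.644, 0.72, -0.192, -0.172]
contact_force: [1.2, 0.6, -2.4]
width: 0.0216
grip_force: 50.1
```

```bash
python3 - <<'E'
from h import *
go(O+ZG*(.024)+YG*.0011,RG);ft()
for c in("side","top"):
    im,d=r.grab_frame(c);W=cloud(c,d);print(c)
    try: endcheck(W)
    except Exception as e: print(e)
E
```

```text
t 15.42 pos [0.4716 0.2109 0.1117] F [ 1.2  0.6 -2.4] M [ 0.08 -0.44  0.05] w 0.0216 | delta mm [-0.4 -0.  55.2] rotvec deg [0.17 0.04 0.03]
F tool [0.47 2.24 1.47] M tool [-0.45  0.   -0.06]
side
215 x% [-0.0187 -0.0063  0.0165] y% [0.0029 0.04   0.0427 0.0444] z% [0.0618 0.1036]
end face 147 0.0412 [0.0302 0.0383 0.0393 0.0399 0.0404 0.0408 0.0412 0.0416 0.0418 0.0421
 0.0426 0.0431 0.0448]
top
175 x% [-0.0179 -0.0122  0.0011] y% [-0.0408 -0.0222 -0.0046  0.0117] z% [0.0608 0.1028]
end face 0 nan []
  return _methods._mean(a, axis=axis, dtype=dtype,
  ret = ret.dtype.type(ret / rcount)
```

Emit:
drive_tool:
  commands:
    - {"jaw": 255,"delta_pos": [-0.8,0,15],"angular": [0.2,0,0]}
    - {"jaw": 255,"delta_pos": [-0.8,0,24],"angular": [0.2,0,0]}
    - {"jaw": 255,"delta_pos": [-0.8,0,29],"angular": [0.2,0,0]}
    - {"jaw": 255,"delta_pos": [-0.8,0,31],"angular": [0.2,0,0]}
    - {"jaw": 255,"delta_pos": [-0.8,0,32],"angular": [0.2,0,0]}
    - {"jaw": 255,"delta_pos": [-0.8,0,33],"angular": [0.2,0,0]}
    - {"jaw": 255,"delta_pos": [-0.8,0,33.5],"angular": [0.2,0,0]}
    - {"jaw": 255,"delta_pos": [-0.8,0,34],"angular": [0.2,0,0]}
    - {"jaw": 255,"delta_pos": [-0.8,0,34],"angular": [0.2,0,0]}

```text
clock: 16.27
eef_pos: [0.4545, 0.2076, 0.0817]
tool_rot: [0.644, 0.719, -0.194, -0.174]
contact_force: [2.6, 2.5, 5.2]
width: 0.0213
grip_force: 51.4
```

```bash
python3 - <<'E'
from h import *
go(O+ZG*(.024)+YG*.0011,RG);ft()
E
```

```text
t 16.27 pos [0.4545 0.2076 0.0817] F [2.6 2.5 5.2] M [-0.01 -0.13 -0.08] w 0.0213 | delta mm [ 1.   0.2 20.6] rotvec deg [-0.18  0.01 -0.01]
F tool [ 2.22 -0.16 -5.88] M tool [-0.13  0.01  0.08]
```

Emit:
drive_tool:
  commands:
    - {"jaw": 255,"delta_pos": [0.5,0,0.3],"angular": [0,0,0]}
    - {"jaw": 255,"delta_pos": [0.8,0,0.6],"angular": [0,0,0]}
    - {"jaw": 255,"delta_pos": [0.8,0,1],"angular": [0,0,0]}
    - {"jaw": 255,"delta_pos": [0.8,0,1],"angular": [0,0,0]}
    - {"jaw": 255,"delta_pos": [0.8,0,1],"angular": [0,0,0]}

```text
clock: 16.68
eef_pos: [0.4545, 0.2079, 0.0814]
tool_rot: [0.644, 0.719, -0.194, -0.173]
contact_force: [3.7, -0.1, 10.1]
width: 0.0215
grip_force: 52.1
```

```bash
python3 - <<'E'
from h import *
go(O+ZG*(.024)+YG*.0011,RG);ft()
im,d=r.grab_frame("side");W=cloud("side",d)
G=np.dstack([(W-O)@v for v in(XG,YG,ZG)])
m=(G[...,2]>.022)&(G[...,2]<.09)&(abs(G[...,0])<.015)&(G[...,1]>.03)&(G[...,1]<.06);q=G[m];print("bar end",np.median(q,0).round(4),np.percentile(q[:,2],[2,98]).round(4))
cv2.imwrite("pics/side3.png",cv2.resize(im[220:310,280:370],(600,600),interpolation=cv2.INTER_CUBIC)[...,::-1])
E
```

```text
t 16.68 pos [0.4545 0.2079 0.0814] F [ 3.7 -0.1 10.1] M [-0.26  0.02  0.24] w 0.0215 | delta mm [ 0.8  0.1 20.3] rotvec deg [-0.12  0.04 -0.03]
F tool [ -0.48  -1.91 -10.63] M tool [ 0.05 -0.34 -0.08]
bar end [-0.0035  0.04    0.0511] [0.0225 0.077 ]
```

View pics/side3.png

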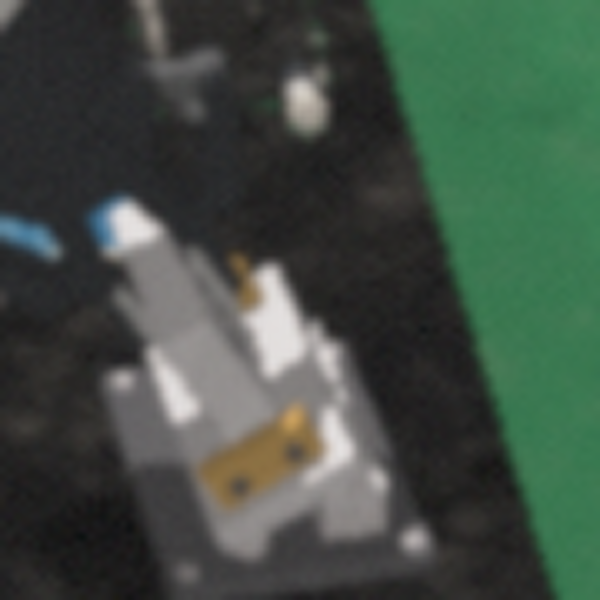

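The picture shows the bar sitting on the cheek tops, and the force of about 12 N is even at both ends. It stopped about 20 mm above the floor with the bar's top 77 mm out, so this is the 85 mm bar and goes in the red tray.

```bash
python3 - <<'E'
from h import *
go([.44,.2,.25],down(3.2));go([.42,0,.25],down(3.2));go([.434,-.281,.22],down(3.2))
E
```

```text
t 16.73 pos [0.4545 0.2079 0.0814] F [ 3.9 -0.8 10.5] M [-0.35  0.09  0.2 ] w 0.0217 | delta mm [  -6.4  -97.8 -138.2] rotvec deg [-30.11   0.87   3.02]
t 16.73 pos [0.4545 0.2079 0.0814] F [ 3.9 -0.8 10.5] M [-0.35  0.09  0.2 ] w 0.0217 | delta mm [-203.  -133.9 -117.1] rotvec deg [-30.11   0.87   3.02]
t 16.73 pos [0.4545 0.2079 0.0814] F [ 3.9 -0.8 10.5] M [-0.35  0.09  0.2 ] w 0.0217 | delta mm [-483.8 -133.4  -82.4] rotvec deg [-30.11   0.87   3.02]
```

Emit:
drive_tool:
  commands:
    - {"jaw": 255,"delta_pos": [0,0,-15],"angular": [0,0,0]}
    - {"jaw": 255,"delta_pos": [0,0,-40],"angular": [0,0,0]}
    - {"jaw": 255,"delta_pos": [-1,-25,-70],"angular": [-6,0.2,0.6]}
    - {"jaw": 255,"delta_pos": [-2,-50,-95],"angular": [-12,0.4,1.2]}
    - {"jaw": 255,"delta_pos": [-4,-75,-118],"angular": [-18,0.5,1.8]}
    - {"jaw": 255,"delta_pos": [-6,-98,-138],"angular": [-24,0.7,2.4]}
    - {"jaw": 255,"delta_pos": [-44,-105,-134],"angular": [-30.1,0.87,3]}
    - {"jaw": 255,"delta_pos": [-83,-112,-130],"angular": [-30.1,0.87,3]}
    - {"jaw": 255,"delta_pos": [-122,-119,-126],"angular": [-30.1,0.87,3]}
    - {"jaw": 255,"delta_pos": [-162,-126,-121],"angular": [-30.1,0.87,3]}
    - {"jaw": 255,"delta_pos": [-203,-134,-117],"angular": [-30.1,0.87,3]}
    - {"jaw": 255,"delta_pos": [-243,-134,-112],"angular": [-30.1,0.87,3]}
    - {"jaw": 255,"delta_pos": [-283,-134,-107],"angular": [-30.1,0.87,3]}
    - {"jaw": 255,"delta_pos": [-323,-134,-102],"angular": [-30.1,0.87,3]}
    - {"jaw": 255,"delta_pos": [-363,-134,-97],"angular": [-30.1,0.87,3]}
    - {"jaw": 255,"delta_pos": [-403,-134,-92],"angular": [-30.1,0.87,3]}
    - {"jaw": 255,"delta_pos": [-443,-134,-87],"angular": [-30.1,0.87,3]}
    - {"jaw": 255,"delta_pos": [-483,-133.5,-82],"angular": [-30.1,0.87,3]}
    - {"jaw": 255,"delta_pos": [-484,-133.5,-82],"angular": [-30.1,0.87,3]}
    - {"jaw": 255,"delta_pos": [-484,-133.5,-82],"angular": [-30.1,0.87,3]}

```text
clock: 18.4
eef_pos: [0.4319, -0.2826, 0.2171]
tool_rot: [0.688, 0.725, -0.001, -0.003]
contact_force: [-0.2, 0.1, -2.7]
width: 0.0214
grip_force: 50.5
```

```bash
python3 - <<'E'
from h import *
go([.434,-.281,.028],down(3.2));ft()
E
```

```text
t 18.4 pos [ 0.4319 -0.2826  0.2171] F [-0.2  0.1 -2.7] M [-0.02  0.01  0.07] w 0.0214 | delta mm [  1.1   3.2 189.1] rotvec deg [-0.31 -0.12 -0.19]
F tool [ 0.14 -0.13  2.73] M tool [ 0.01 -0.02 -0.07]
```

Emit:
drive_tool:
  commands:
    - {"jaw": 255,"delta_pos": [1,2,40],"angular": [-0.3,-0.1,0]}
    - {"jaw": 255,"delta_pos": [1,2,80],"angular": [-0.3,-0.1,0]}
    - {"jaw": 255,"delta_pos": [1,2,120],"angular": [-0.3,-0.1,0]}
    - {"jaw": 255,"delta_pos": [1,2,150],"angular": [-0.3,-0.1,0]}
    - {"jaw": 255,"delta_pos": [1,2,170],"angular": [-0.3,-0.1,0]}
    - {"jaw": 255,"delta_pos": [1,2,179],"angular": [-0.3,-0.1,0]}
    - {"jaw": 255,"delta_pos": [1,2,182],"angular": [-0.3,-0.1,0]}
    - {"jaw": 255,"delta_pos": [1,2,184],"angular": [-0.3,-0.1,0]}
    - {"jaw": 255,"delta_pos": [1,2,186],"angular": [-0.3,-0.1,0]}
    - {"jaw": 255,"delta_pos": [1,2,187],"angular": [-0.3,-0.1,0]}
    - {"jaw": 255,"delta_pos": [1,2,187],"angular": [-0.3,-0.1,0]}

```text
clock: 19.32
eef_pos: [0.4347, -0.2802, 0.0324]
tool_rot: [0.687, 0.727, 0.0, 0.002]
contact_force: [-0.5, -0.4, -2.4]
width: 0.0215
grip_force: 50.4
```

```bash
python3 - <<'E'
from h import *
go([.434,-.281,.028],down(3.2));ft()
E
```

```text
t 19.32 pos [ 0.4347 -0.2802  0.0324] F [-0.5 -0.4 -2.4] M [0.03 0.06 0.04] w 0.0215 | delta mm [-0.7 -0.7  4.4] rotvec deg [0.19 0.17 0.01]
F tool [-0.38 -0.51  2.42] M tool [ 0.06  0.03 -0.04]
```

Emit:
drive_tool:
  commands:
    - {"jaw": 255,"delta_pos": [0,0,1.5],"angular": [0.2,0.1,0]}
    - {"jaw": 255,"delta_pos": [0,0,3],"angular": [0.2,0.1,0]}
    - {"jaw": 255,"delta_pos": [0,0,4],"angular": [0.2,0.1,0]}
    - {"jaw": 255,"delta_pos": [0,0,4.8],"angular": [0.2,0.1,0]}
    - {"jaw": 255,"delta_pos": [0,0,4.8],"angular": [0.2,0.1,0]}

```text
clock: 19.73
eef_pos: [0.4344, -0.2802, 0.0279]
tool_rot: [0.687, 0.727, -0.001, 0.0]
contact_force: [-2.4, 0.6, 9.7]
width: 0.0209
grip_force: 52.1
```

```bash
python3 - <<'E'
from h import *
go([.434,-.281,.028],down(3.2));ft()
E
```

```text
t 19.73 pos [ 0.4344 -0.2802  0.0279] F [-2.4  0.6  9.7] M [0.41 0.48 0.02] w 0.0209 | delta mm [-0.7 -0.5 -0.1] rotvec deg [-0.04  0.04  0.  ]
F tool [ 0.69 -2.37 -9.71] M tool [ 0.46  0.44 -0.03]
```

On the floor. Release, rise and pull back toward the robot's left so the view is clear.

Emit:
drive_tool:
  commands:
    - {"jaw": 100,"delta_pos": [0,0,0],"angular": [0,0,0]}
    - {"jaw": 60,"delta_pos": [0,0,0],"angular": [0,0,0]}
    - {"jaw": 60,"delta_pos": [0,0,0],"angular": [0,0,0]}
    - {"jaw": 60,"delta_pos": [0,0,0],"angular": [0,0,0]}
    - {"jaw": 60,"delta_pos": [0,0,-10],"angular": [0,0,0]}
    - {"jaw": 60,"delta_pos": [0,0,-40],"angular": [0,0,0]}
    - {"jaw": 60,"delta_pos": [0,0,-80],"angular": [0,0,0]}
    - {"jaw": 60,"delta_pos": [0,0,-120],"angular": [0,0,0]}
    - {"jaw": 60,"delta_pos": [0,0,-160],"angular": [0,0,0]}
    - {"jaw": 60,"delta_pos": [0,0,-200],"angular": [0,0,0]}
    - {"jaw": 60,"delta_pos": [0,0,-220],"angular": [0,0,0]}
    - {"jaw": 60,"delta_pos": [40,0,-220],"angular": [0,0,0]}
    - {"jaw": 60,"delta_pos": [80,0,-220],"angular": [0,0,0]}
    - {"jaw": 60,"delta_pos": [120,0,-220],"angular": [0,0,0]}
    - {"jaw": 60,"delta_pos": [160,0,-220],"angular": [0,0,0]}
    - {"jaw": 60,"delta_pos": [200,0,-220],"angular": [0,0,0]}
    - {"jaw": 60,"delta_pos": [240,0,-220],"angular": [0,0,0]}
    - {"jaw": 60,"delta_pos": [280,0,-220],"angular": [0,0,0]}
    - {"jaw": 60,"delta_pos": [320,0,-220],"angular": [0,0,0]}
    - {"jaw": 60,"delta_pos": [320,0,-220],"angular": [0,0,0]}

```text
clock: 21.4
eef_pos: [0.4152, 0.0456, 0.2476]
tool_rot: [0.685, 0.729, 0.001, -0.001]
contact_force: [-1.2, -0.7, -0.5]
width: 0.0651
grip_force: 0.0
```

```bash
python3 - <<'E'
from h import *
im,d=r.grab_frame("top");W=cloud("top",d);x,y,z=np.moveaxis(W,-1,0)
for c in((.5745,-.336),(.434,-.281)):
    m=(z>.05)&(z<.075)&(abs(x-c[0])<.05)&(abs(y-c[1])<.07);p=W[m];print(c,len(p),p.mean(0).round(4),cv2.minAreaRect(p[:,:2].astype(np.float32)))
cv2.imwrite("pics/end.png",cv2.resize(im[120:290,80:460],(800,358),interpolation=cv2.INTER_CUBIC)[...,::-1])
ft()
E
```

```text
(0.5745, -0.336) 240 [ 0.5732 -0.3353  0.0593] ((0.5734544992446899, -0.3364596962928772), (0.07985766232013702, 0.022430673241615295), 82.38330841064453)
(0.434, -0.281) 254 [ 0.4336 -0.2808  0.0594] ((0.4337323307991028, -0.28110405802726746), (0.021971773356199265, 0.08478014171123505), 3.1944193840026855)
F tool [-0.3   0.5   0.75] M tool [ 0.03 -0.06  0.06]
```

View pics/end.png

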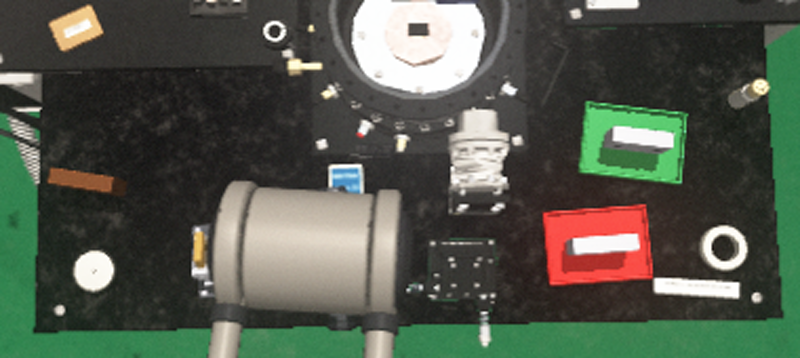

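Both bars stand upright and centred: the 80 mm bar in the green tray at (640,140), the 85 mm bar in the red tray at (603,244). The cap, swab box and tape roll haven't moved.

```bash
python3 -c "
from plant import r
print(r.finish_job())"
```

```text
the job is handed in; nothing more can be done
None
```

The job is handed in: the first bar went right down to the gauge floor and stands on edge in the green tray, the second stopped on the cheeks and stands on edge in the red tray, and the cap, swab box and tape roll were left where they were (about 21 s used; the hand-in returned no verdict).

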